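# Post the worn blade insert into the used-blade box

### The arm

A 6-joint arm with a two-finger parallel gripper is mounted at the origin on a cart in front of the work surface, level with it; the furniture and walls round the work are solid. World frame = base frame: x ahead of the robot, y to its left, z up, the work surface at z = 0. Lengths are in mm, angles in rad, forces in N, time in s.
With the tool pointing down it reaches from about 350 to 975 mm from the base axis. Payload 7.1 kg.
Tool frame: the origin (TCP) lies on the front face of the gripper's body, between the roots of the fingers; the fingertips stand 80 mm ahead of it and the grasp point (between the pads) lies 61 mm ahead of it; z points along the fingers, y is the line along which they close (so a half turn about z gives the same grasp; the last joint's range is limited). The gripper opens to 88 mm and grips with 3 to 60 N. Pads are 20 mm wide; open, the fingers measure 115 mm over their backs; the gripper's body (75 mm by 178 mm) begins 61 mm behind the grasp point.
Start: joints at [1.115, 0.423, 1.63, -0, 1.089, -0.019], TCP at [264.369, 566.317, 302.675] pointing down, gripper open.
Joint ranges: [-3, 3], [-0.9, 2.11], [0.09, 2.58], [-1.31, 4.45], [0.11, 2.69], [-2.54, 2.54]. Speed limits (rad/s): [2.39, 2.39, 3.01, 3.14, 3.14, 3.14].

### API

Orientations are given as a rotation vector (axis times angle).
In Python, from workcell import readout, vision, close_job gives the robot as it stands.
- The arm moves only by the tool servo_tool, never from a script. Its argument "plan" is a list that holds one entry, the list of rows, each a list of 7 numbers: the gripper command: -1 is fully open, 1 is shut, values between are in proportion, then the shift along the world's x, y, z in units of 40 mm (1.0 is 40 mm), then the turn, a rotation vector about the world's x, y, z in units of 5 degrees (1.0 is 5 degrees). A call has 1 to 5 rows; each row shifts and turns the commanded pose from where the row before left it; what a row does not reach is not made up. A row lasts 1/12 s, in which the tool goes at most 41.7 mm and 7.16 degrees, less where a joint would pass 70% of its speed; a pose out of reach is approached as far as the arm can. A call is refused whole if a number of a shift passes 1 or a number of a turn 1, either way. A call with a gripper value outside its range is refused whole. The fingers move at their own pace and stop on an object; the grip force is fixed at half the most. Time passes only in rows, so rows that do not move let the fingers close. It gives the time, the measured TCP pose, the force, the opening and the grip force at its end, in the units of the state.
- readout.get_obs(): the state, without advancing time (a new reading comes with each control period).
- vision.get_image(name): name is "side" or "top"; returns the picture (420x560x3 uint8, red, green, blue); there is no depth.
- vision.camera_params(name): a dict with "fx", "fy", "cx", "cy" (pixels), "rvec" (rotation vector, rad) and "tvec" (3), from world to camera coordinates, as OpenCV has them. Camera axes: x right, y down, z forward; pixel columns grow to the right and rows downward; lengths in mm; the calibration is good to about 2 mm. A picture is of the moment at which its call begins. camera_params takes no time and is no camera call.
- close_job(): hands the job in; it is judged then, once.
The state is a dict: "t": time; "qpos": joint angles; "qvel": joint speeds; "joint_torque": joint torques, N m; "ee_pos": TCP position; "orientation": TCP orientation; "ft_force": force on the tool from outside, world axes, zero at the start; "moment": the same for the moment, N m; "width": finger opening in mm; "grasp_force": force on a finger pad.
Only numpy, scipy, OpenCV 4.12 (cv2) and the standard library are available. Lean on these libraries where they do the work, as an engineer would, in place of code of your own. Each camera call takes 0.05 s, during which the arm holds its last target. There are 200 camera calls.

### The job

The blade insert with the red frame is worn out and has to go into the yellow used-blade box: press the box's black bar fully down so that the steel cover swings open, then push the red insert down through the narrow slot until it drops inside. Finally ease the bar gently all the way back up so that the cover shuts, and leave the green insert in its rack and the other things on the table where they are.

Things in the scene. Friction and masses are not known exactly. Their poses are not given: they have to be found in the camera images.
- blade_box: Yellow steel box with a grey lid, fixed to the table, hollow, 170 (x) x 150 (y) x 140 (z) mm. Origin: centre of its underside; x points to its back, y to its left, z up. A flat steel cover lies over the slot in its lid. A lever with a black bar, linked to the cover, reaches out in front of the box from its right side.
- cover_hinge (a point): Middle of the steel cover's hinge line (along the box's y), 45 mm behind the box's centre, 151 mm high. The cover is 108 mm long from here to its front edge, 126 mm wide, 3 mm thick. Wide open it leans back over the box's rear, its edge about 238 mm above the table.
- slot (a point): Centre of the slot's mouth in the lid, at the top of its dark flared lips, 145 mm above the table, 30 mm in front of the box's centre; axes as the box. The slot is 118 mm long along the box's y and 15 mm wide along x, its walls go 41 mm down; the lips flare out by about 5 mm on each side.
- flap_top (a point): Hidden stiff flap in the box, below the slot; this point is 47 mm straight under slot. An insert let into the slot rests on it with about 30 mm standing above the lips. Pushed down with up to about 12 N for another 10 to 25 mm (top edge down to nearly level with the lips is enough), the flap swings aside, stays aside, and the insert falls to the box's floor.
- lever_bar (a point): Middle of the lever's round black bar: 14 mm thick, 85 mm long, along the box's y, about 157 mm in front of the box's centre and 51 mm right of it; 117 mm high when up, 53 mm high when fully down. 65 mm free between bar and box front. It can be pushed down from above, and pinched from above (fingers before and behind the bar) to be raised.
- lever (a joint): Angle of the lever, rad: 0 = bar up, cover shut; 0.4 = bar fully down, cover wide open (cover angle = 5.5 x this, 2.2 rad). It pivots about the box's y axis, 160 mm behind the bar, 85 mm high, so the bar moves almost straight down by 64 mm. It stays where it is left by friction; moving it takes about 2 to 6 N at the bar.
- red_insert: Slicer blade insert with a red plastic frame, a flat upright plate 10 (x) x 110 (y) x 80 (z) mm, 0.1 kg, steel blades in its window, standing on its long edge in one of the rack's two grooves. Origin: middle of its lower edge; x across its thickness, y along it, z up. The upper 32 mm are solid frame to grip across the 10 mm thickness; centre of mass in the middle.
- red_insert_top (a point): Middle of the red insert's top edge, 80 mm above its origin.
- green_insert: The same insert with a green frame, still good, in the other groove; to be left there.
- rack: White rack fixed to the table, 150 (x) x 130 (y) mm, grooves along its y at x = -45 and +45 mm (which insert is in which varies); origin: centre of its underside. The inserts stand on its floor 12 mm high, between rails that reach 32 mm high; their tops are 92 mm high.
- shaker: Pale steel shaker mug with handle, 69 x 96 x 105 mm, stands behind; bystander. Origin: centre of its underside.
- tape_roll: Roll of tan tape lying flat, 104 x 102 x 25 mm, on the right; bystander. Origin: centre of its underside.
- jar: Clear jar with tan lid, 72 x 72 x 78 mm, stands behind; bystander. Origin: centre of its underside.
- ramekin: Small pale metal bowl, 99 x 99 x 43 mm; bystander. Origin: centre of its underside.
Mind the look-alikes: they are no part of the job. Of the things that look like the green_insert, the smaller one is meant.

How it is judged:
By the outcome, as a careful person would: the job done as asked, in the order asked, and still so for the second after the job is handed in, with the robot touching nothing.
It also fails if it takes over 66 s, if anything falls off the work surface, if the arm or the gripper's body presses on something with over 40 N, if the wrist force passes 120 N, or if a joint passes its speed limit or range.

## Working session

There is one attempt and no reset: what is moved stays moved. The work goes in short steps, Python scripts to look and compute and a tool call to move; the robot and the scene stay as the last step left them, time stands still between calls to the robot, and variables do not carry over. Pictures are saved under pics/ and viewed, at most 10 in all, crops included, and the job is handed in when it is done.

Besides the shell and the picture viewer there is one more tool, called as name([rows], argument=value, ...), one row to a line, values as JSON. servo_tool: Moves the arm, as the interface text tells. Its arguments: {"type":"object","properties":{"plan":{"type":"array"}},"required":["plan"]}

```bash
mkdir -p pics; python3 - <<'E'
from workcell import readout, vision
import cv2
for n in("side","top"):
    cv2.imwrite(f"pics/{n}0.png",vision.get_image(n)[:,:,::-1]); print(vision.camera_params(n))
o=readout.get_obs(); print(o)
E
```

```text
{'fx': 543.746167782524, 'fy': 543.746167782524, 'cx': 276.1133324919026, 'cy': 215.82460416072738, 'rvec': array([ 0.19895251, -2.56443247,  1.64925321]), 'tvec': array([ 530.87069453,  146.92262411, 1672.27384539])}
{'fx': 521.7270426570138, 'fy': 521.7270426570138, 'cx': 279.1420346549863, 'cy': 206.4390168672226, 'rvec': array([ 2.13656983, -2.08965973,  0.19594192]), 'tvec': array([ -28.34360286,  539.43228447, 1564.22051667])}
{'t': 0.1, 'qpos': array([ 1.11501118e+00,  4.23775371e-01,  1.63056828e+00, -1.44062230e-05,
        1.08859736e+00, -1.89928865e-02]), 'qvel': array([-0.00045039, -0.00022483, -0.00133373, -0.00073708,  0.00033884,
       -0.00036262]), 'joint_torque': array([ 6.04991474e-04, -5.45619857e+01, -2.74323177e+01,  6.46287971e-02,
        1.88307697e-02, -4.02852237e-06]), 'ee_pos': array([264.20864745, 565.9986131 , 301.99031581]), 'orientation': array([-6.80594024e-01, -3.06667207e+00,  2.06311341e-03]), 'ft_force': array([0.91028057, 0.46610192, 0.21491908]), 'moment': array([-0.01337772,  0.01775461,  0.0078427 ]), 'grasp_force': 0.0, 'width': 87.99837049818963}
```

View pics/side0.png

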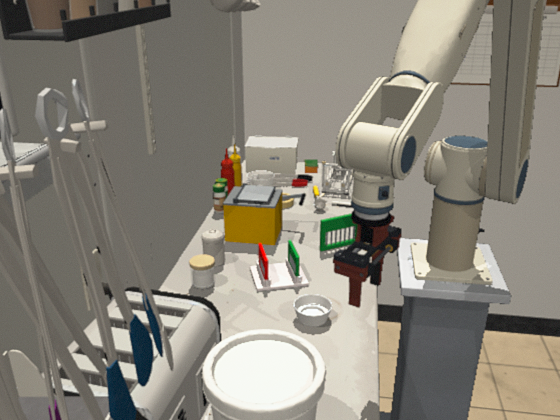

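View pics/top0.png

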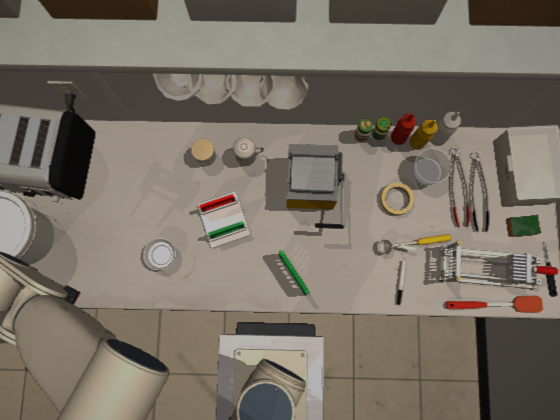

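```bash
python3 - <<'E'
import cv2
a=cv2.imread("pics/top0.png")[135:265,190:360]; cv2.imwrite("pics/t1.png",cv2.resize(a,None,fx=4.5,fy=4.5,interpolation=cv2.INTER_CUBIC))
a=cv2.imread("pics/side0.png")[175:305,190:360]; cv2.imwrite("pics/s1.png",cv2.resize(a,None,fx=4.5,fy=4.5,interpolation=cv2.INTER_CUBIC))
E
```

```text
(no output)
```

View pics/t1.png

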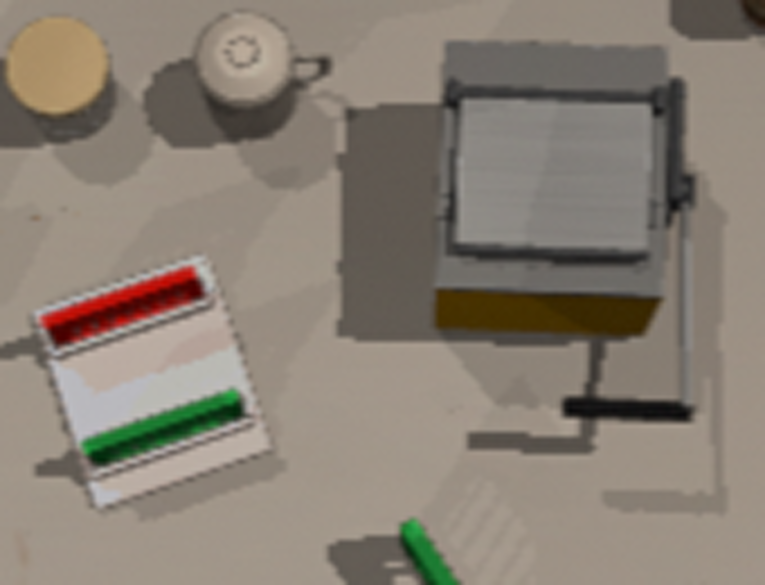

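View pics/s1.png

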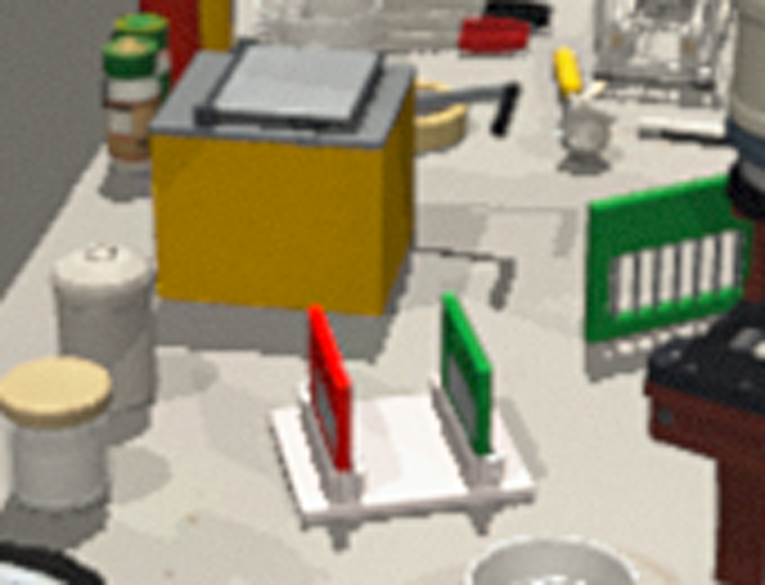

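```bash
cat > h.py <<'E'
import numpy as np, cv2
from workcell import readout, vision
from scipy.optimize import least_squares
P={n:vision.camera_params(n) for n in("side","top")}
def proj(n,X):
    p=P[n];K=np.array([[p['fx'],0,p['cx']],[0,p['fy'],p['cy']],[0,0,1]])
    return cv2.projectPoints(np.float64(X).reshape(-1,3),p['rvec'],p['tvec'],K,None)[0].reshape(-1,2)
def world(pose,L):
    x,y,a=pose;c,s=np.cos(a),np.sin(a);L=np.float64(L)
    return np.c_[x+c*L[:,0]-s*L[:,1],y+s*L[:,0]+c*L[:,1],L[:,2]]
def uncrop(U,o,s=4.5): return (np.float64(U)+.5)/s-.5+o
def fit(obs,x0):
    f=lambda q:np.concatenate([(proj(n,world(q,L))-U).ravel() for n,L,U in obs])
    r=least_squares(f,x0,x_scale=[10,10,.1]); return r.x,r.fun.reshape(-1,2)
E
python3 - <<'E'
from h import *
np.set_printoptions(precision=3,suppress=True)
t=(190,135);s=(190,175)
B=[("top",[[85,75,140],[85,-75,140],[-85,-75,140],[-85,75,140]],uncrop([[445,42],[667,47],[662,296],[437,290]],t)),
("top",[[-157,-8.5,117],[-157,-93.5,117]],uncrop([[563,408],[691,411]],t)),
("side",[[-85,75,140],[85,75,140],[-85,75,0],[85,75,0],[-85,-75,140]],uncrop([[383,146],[152,130],[376,313],[158,298],[415,68]],s))]
print(*fit(B,[700,-50,0]))
for nm,T,S in(("red",[[44,325],[194,273]],[[316,310],[345,377]]),("green",[[86,447],[240,397]],[[447,298],[487,367]])):
    R=[("top",[[0,55,92],[0,-55,92]],uncrop(T,t)),("side",[[0,-55,92],[0,55,92]],uncrop(S,s))]
    print(nm,*fit(R,[650,150,.3]))
R=[("top",[[75,65,12],[75,-65,12],[-75,65,12],[-75,-65,12]],uncrop([[38,312],[205,257],[98,507],[270,447]],t))]
print(*fit(R,[600,150,.3]))
# big green look-alike
E
```

```text
[ 630.904 -114.442   -0.01 ] [[-0.284 -0.733]
 [ 0.415 -0.391]
 [ 0.874 -0.252]
 [-0.237 -0.486]
 [-0.744 -0.368]
 [-0.357 -0.129]
 [ 0.309 -0.85 ]
 [-0.36  -0.679]
 [ 1.987  1.164]
 [ 0.094  0.664]
 [ 0.533 -0.755]]
red [546.493 174.437   0.358] [[-0.466 -0.467]
 [ 0.69  -0.63 ]
 [ 0.247 -1.191]
 [ 0.711  1.765]]
green [463.188 142.17    0.354] [[-0.549 -0.15 ]
 [ 0.089 -0.865]
 [ 0.652 -1.495]
 [ 0.356  0.638]]
[503.751 159.376   0.353] [[-1.083 -0.322]
 [ 0.569 -1.063]
 [-0.317  0.678]
 [ 0.826  0.634]]
```

servo_tool([
  [[1, 0.26, -0.91, 0, 0, 0, 0.25], [1, 0.26, -0.91, 0, 0, 0, 0.25], [1, 0.26, -0.91, 0, 0, 0, 0.25], [1, 0.26, -0.91, 0, 0, 0, 0.25], [1, 0.26, -0.91, 0, 0, 0, 0.25]],
])

```text
t: 0.52
ee_pos: [316.2, 382.5, 302.3]
orientation: [-0.51, -3.1, 0.001]
ft_force: [0.3, -0.5, 1.0]
width: 58.2
grasp_force: 0.0
```

servo_tool([
  [[1, 0.26, -0.91, 0, 0, 0, 0.25], [1, 0.26, -0.91, 0, 0, 0, 0.25], [1, 0.26, -0.91, 0, 0, 0, 0.25], [1, 0.26, -0.91, 0, 0, 0, 0.25], [1, 0.26, -0.91, 0, 0, 0, 0.25]],
])

```text
t: 0.93
ee_pos: [368.2, 200.5, 302.6]
orientation: [-0.34, -3.123, 0.0]
ft_force: [0.0, -0.3, 0.5]
width: 24.9
grasp_force: 0.0
```

servo_tool([
  [[1, 0.26, -0.91, 0, 0, 0, 0.25], [1, 0.26, -0.91, 0, 0, 0, 0.25], [1, 0.26, -0.91, 0, 0, 0, 0.25], [1, 0.26, -0.91, 0, 0, 0, 0.25], [1, 0.26, -0.91, 0, 0, 0, 0.25]],
])

```text
t: 1.35
ee_pos: [420.3, 18.4, 302.7]
orientation: [0.17, 3.137, 0.0]
ft_force: [0.9, 1.2, 1.3]
width: 0.6
grasp_force: 0.0
```

servo_tool([
  [[1, 0.26, -0.91, 0, 0, 0, 0.25], [1, 0.26, -0.91, 0, 0, 0, 0.25], [1, 0.26, -0.91, 0, 0, 0, 0.25], [1, 0.26, -0.91, 0, 0, 0, 0.25], [1, 0.26, -0.91, 0, 0, 0, 0.25]],
])

```text
t: 1.77
ee_pos: [472.3, -163.7, 302.5]
orientation: [0.0, -3.141, -0.0]
ft_force: [-0.1, 0.0, 0.6]
width: 0.6
grasp_force: 0.0
```

servo_tool([
  [[1, 0, 0, -0.9, 0, 0, 0], [1, 0, 0, -0.7, 0, 0, 0], [1, 0, 0, 0, 0, 0, 0]],
])

```text
t: 2.02
ee_pos: [469.5, -161.5, 234.1]
orientation: [-0.003, -3.133, -0.005]
ft_force: [-1.9, 0.3, -0.5]
width: 0.2
grasp_force: 0.0
```

servo_tool([
  [[1, 0, 0, -0.25, 0, 0, 0], [1, 0, 0, -0.25, 0, 0, 0], [1, 0, 0, -0.2, 0, 0, 0], [1, 0, 0, -0.2, 0, 0, 0], [1, 0, 0, -0.2, 0, 0, 0]],
])

```text
t: 2.43
ee_pos: [472.3, -161.4, 194.7]
orientation: [0.001, -3.141, 0.0]
ft_force: [-3.2, -0.8, 3.3]
width: 0.4
grasp_force: 2.1
```

servo_tool([
  [[1, 0, 0, -0.2, 0, 0, 0], [1, 0, 0, -0.2, 0, 0, 0], [1, 0, 0, -0.2, 0, 0, 0], [1, 0, 0, -0.2, 0, 0, 0], [1, 0, 0, 0, 0, 0, 0]],
])

```text
t: 2.85
ee_pos: [472.0, -161.5, 161.1]
orientation: [-0.001, -3.14, -0.001]
ft_force: [0.3, -0.3, -0.2]
width: 0.7
grasp_force: 0.0
```

servo_tool([
  [[1, 0, 0, -0.12, 0, 0, 0], [1, 0, 0, -0.12, 0, 0, 0], [1, 0, 0, -0.1, 0, 0, 0], [1, 0, 0, -0.1, 0, 0, 0]],
])

```text
t: 3.18
ee_pos: [473.2, -161.9, 145.0]
orientation: [0.001, 3.14, -0.001]
ft_force: [1.6, -0.0, 2.2]
width: 0.8
grasp_force: 0.9
```

```bash
python3 - <<'E'
from h import *
a=vision.get_image("top")[:,:,::-1][135:265,250:360];b=vision.get_image("side")[:,:,::-1][135:265,210:320]
cv2.imwrite("pics/d1.png",cv2.resize(np.hstack([a,b]),None,fx=3.6,fy=3.6,interpolation=cv2.INTER_CUBIC))
E
```

```text
(no output)
```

View pics/d1.png

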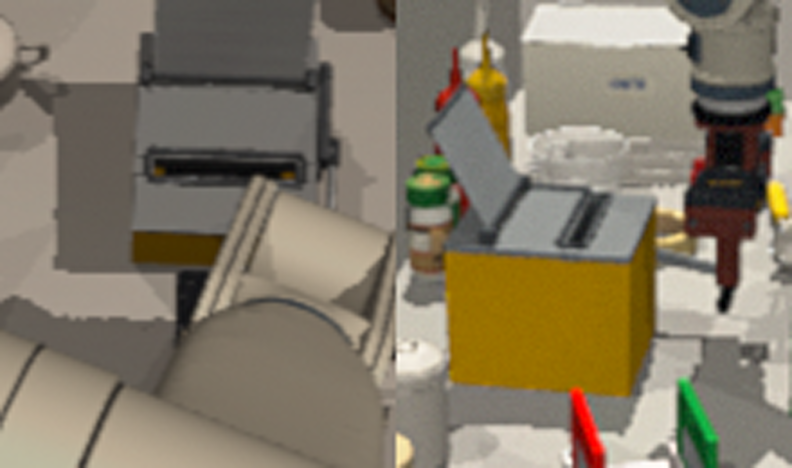

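servo_tool([
  [[1, 0, 0, -0.1, 0, 0, 0], [1, 0, 0, -0.1, 0, 0, 0], [1, 0, 0, -0.05, 0, 0, 0], [1, 0, 0, 0, 0, 0, 0]],
])

```text
t: 3.62
ee_pos: [473.1, -161.9, 138.4]
orientation: [0.001, 3.14, -0.001]
ft_force: [-11.0, 4.8, 47.6]
width: 0.2
grasp_force: 24.0
```

```bash
python3 - <<'E'
from h import *
np.set_printoptions(precision=3,suppress=True)
U=uncrop([[146,151],[304,154],[304,184],[148,181]],(250,135),3.6)
print(*fit([("top",[[12.5,64,145],[12.5,-64,145],[-12.5,-64,145],[-12.5,64,145]],U)],[601,-114,0]))
E
```

```text
[ 599.653 -113.451    0.003] [[ 0.419  0.086]
 [-0.073  0.009]
 [-0.072 -0.078]
 [-0.273 -0.013]]
```

servo_tool([
  [[1, 0, 0, 0.2, 0, 0, 0], [1, 0, 0, 0.9, 0, 0, 0], [1, 0, 0, 0.9, 0, 0, 0], [1, 0, 0, 0.9, 0, 0, 0]],
])

```text
t: 3.95
ee_pos: [471.7, -161.5, 251.9]
orientation: [-0.001, -3.14, -0.001]
ft_force: [0.6, 0.2, -0.5]
width: 0.3
grasp_force: 0.0
```

servo_tool([
  [[0, 0.13, 0.6, 0, 0, 0, -1], [0, 0.13, 0.6, 0, 0, 0, -1], [0, 0.13, 0.6, 0, 0, 0, -1], [0, 0.13, 0.6, 0, 0, 0, -1], [0, 0.13, 0.6, 0, 0, 0, -1]],
])

```text
t: 4.37
ee_pos: [498.2, -40.7, 251.0]
orientation: [0.688, 3.065, -0.0]
ft_force: [0.3, -0.5, 0.7]
width: 30.4
grasp_force: 0.0
```

servo_tool([
  [[0, 0.13, 0.6, 0, 0, 0, -1], [0, 0.13, 0.6, 0, 0, 0, -1], [0, 0.13, 0.6, 0, 0, 0, -1], [0, 0.13, 0.6, 0, 0, 0, -1], [0, 0.13, 0.6, 0, 0, 0, -1]],
])

```text
t: 4.78
ee_pos: [524.2, 79.5, 250.8]
orientation: [-1.334, -2.844, 0.001]
ft_force: [0.3, -0.0, 0.8]
width: 43.9
grasp_force: 0.0
```

servo_tool([
  [[0, 0.13, 0.6, 0, 0, 0, -1], [0, 0.13, 0.6, 0, 0, 0, -1], [0, 0.13, 0.6, 0, 0, 0, -1], [0, 0.13, 0.6, 0, 0, 0, -0.9], [0, 0, 0, 0, 0, 0, 0]],
])

```text
t: 5.2
ee_pos: [545.9, 177.6, 250.9]
orientation: [1.793, 2.579, 0.003]
ft_force: [-0.7, -0.5, 0.1]
width: 43.8
grasp_force: 0.0
```

servo_tool([
  [[0, 0, 0, 0, 0, 0, 0]],
])

```text
t: 5.28
ee_pos: [544.9, 175.0, 250.6]
orientation: [-1.787, -2.584, 0.001]
ft_force: [0.2, 0.3, 1.1]
width: 43.8
grasp_force: 0.0
```

servo_tool([
  [[0, 0.03, 0, -0.8, 0, 0, 0], [0, 0, 0, -0.8, 0, 0, 0], [0, 0, 0, -0.6, 0, 0, -0.05], [0, 0, 0, -0.45, 0, 0, 0], [0, 0, 0, 0, 0, 0, 0]],
])

```text
t: 5.7
ee_pos: [543.8, 172.3, 141.4]
orientation: [-1.794, -2.574, 0.009]
ft_force: [0.0, -0.1, -0.1]
width: 43.9
grasp_force: 0.0
```

servo_tool([
  [[1, 0, 0, 0, 0, 0, 0], [1, 0, 0, 0, 0, 0, 0], [1, 0, 0, 0, 0, 0, 0], [1, 0, 0, 0, 0, 0, 0], [1, 0, 0, 0, 0, 0, 0]],
])

```text
t: 6.12
ee_pos: [546.9, 174.4, 146.3]
orientation: [1.796, 2.576, 0.002]
ft_force: [0.1, 1.2, -0.2]
width: 14.1
grasp_force: 0.0
```

servo_tool([
  [[1, 0, 0, 0, 0, 0, 0], [1, 0, 0, 0, 0, 0, 0]],
])

```text
t: 6.28
ee_pos: [546.8, 174.5, 146.0]
orientation: [1.796, 2.576, 0.002]
ft_force: [-0.2, -1.5, 5.8]
width: 9.7
grasp_force: 30.0
```

servo_tool([
  [[1, 0, 0, 0.5, 0, 0, 0], [1, 0, 0, 0.8, 0, 0, 0], [1, 0, 0, 0.9, 0, 0, 0], [1, 0, 0, 0.9, 0, 0, 0], [1, 0, 0, 0.9, 0, 0, 0]],
])

```text
t: 6.7
ee_pos: [545.8, 174.3, 306.5]
orientation: [-1.796, -2.577, 0.001]
ft_force: [0.9, -0.2, -1.1]
width: 9.8
grasp_force: 30.0
```

servo_tool([
  [[1, 0.13, -0.72, 0.3, 0, 0, -0.4], [1, 0.13, -0.72, 0, 0, 0, -0.4], [1, 0.13, -0.72, 0, 0, 0, -0.4], [1, 0.13, -0.72, 0, 0, 0, -0.4], [1, 0.13, -0.72, 0, 0, 0, -0.4]],
])

```text
t: 7.12
ee_pos: [572.2, 29.1, 317.3]
orientation: [2.016, 2.409, 0.0]
ft_force: [0.2, 0.1, -0.7]
width: 9.9
grasp_force: 30.0
```

servo_tool([
  [[1, 0.13, -0.72, 0, 0, 0, -0.4], [1, 0.13, -0.72, 0, 0, 0, -0.4], [1, 0.13, -0.72, 0, 0, 0, -0.4], [1, 0.13, -0.72, 0, 0, 0, -0.4], [1, 0.13, -0.72, 0, 0, 0, -0.45]],
])

```text
t: 7.53
ee_pos: [598.2, -115.0, 316.9]
orientation: [-2.223, -2.219, 0.0]
ft_force: [-0.0, 0.9, -0.9]
width: 10.2
grasp_force: 30.0
```

servo_tool([
  [[1, 0, 0, 0, 0, 0, 0], [1, 0, 0, 0, 0, 0, 0], [1, 0, 0, 0, 0, 0, 0]],
])

```text
t: 7.78
ee_pos: [598.0, -113.3, 316.7]
orientation: [-2.221, -2.22, 0.0]
ft_force: [0.5, 0.5, -1.1]
width: 9.7
grasp_force: 30.0
```

```bash
python3 - <<'E'
from h import *
a=vision.get_image("top")[:,:,::-1][135:265,250:360];b=vision.get_image("side")[:,:,::-1][135:265,210:320]
cv2.imwrite("pics/d2.png",cv2.resize(np.hstack([a,b]),None,fx=3.6,fy=3.6,interpolation=cv2.INTER_CUBIC))
E
```

```text
(no output)
```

View pics/d2.png

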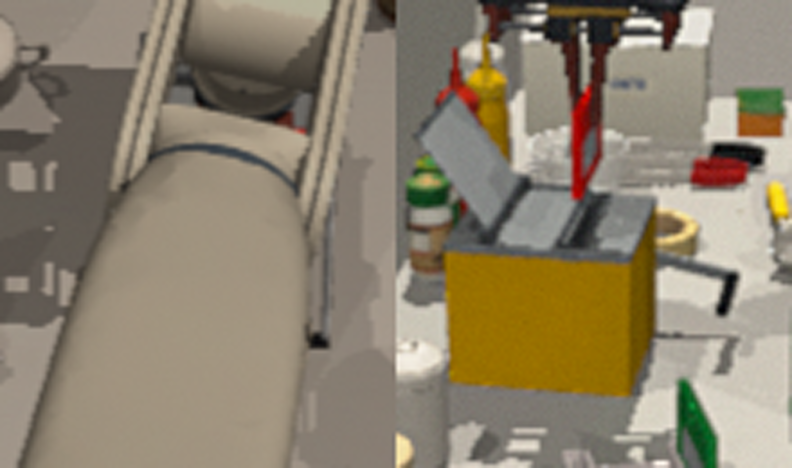

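```bash
python3 - <<'E'
from h import *
X=[[593,-58.3,182.7],[603,-58.3,182.7],[600-12.5,-113.5+64,145],[600+12.5,-113.5+64,145],[600-12.5,-113.5-64,145],[600+12.5,-113.5-64,145]]
p=proj("side",X); print(((p-[210,135]+.5)*3.6-.5+[396,0]).round(1))
E
```

```text
[[583.1 201.5]
 [572.  200.8]
 [588.  244.9]
 [560.4 243.2]
 [611.9 192.5]
 [586.  191. ]]
```

servo_tool([
  [[1, 0.05, 0, -0.4, 0, 0, 0], [1, 0, 0, -0.3, 0, 0, 0], [1, 0, 0, -0.2, 0, 0, 0], [1, 0, 0, -0.15, 0, 0, 0], [1, 0, 0, -0.1, 0, 0, 0]],
])

```text
t: 8.3
ee_pos: [600.0, -113.1, 269.9]
orientation: [-2.22, -2.221, 0.001]
ft_force: [0.3, 0.6, -1.3]
width: 9.8
grasp_force: 30.0
```

servo_tool([
  [[1, 0, 0, -0.1, 0, 0, 0], [1, 0, 0, -0.1, 0, 0, 0], [1, 0, 0, -0.1, 0, 0, 0], [1, 0, 0, -0.1, 0, 0, 0], [1, 0, 0, 0, 0, 0, 0]],
])

```text
t: 8.72
ee_pos: [600.1, -113.7, 254.3]
orientation: [-2.221, -2.22, 0.001]
ft_force: [-0.4, -0.4, -0.4]
width: 9.5
grasp_force: 30.0
```

servo_tool([
  [[1, 0, 0, -0.15, 0, 0, 0], [1, 0, 0, -0.15, 0, 0, 0], [1, 0, 0, -0.1, 0, 0, 0], [1, 0, 0, -0.1, 0, 0, 0], [1, 0, 0, 0, 0, 0, 0]],
])

```text
t: 9.13
ee_pos: [599.9, -113.6, 234.0]
orientation: [-2.221, -2.22, 0.001]
ft_force: [-0.2, 0.0, -1.0]
width: 10.0
grasp_force: 30.0
```

servo_tool([
  [[0, 0, 0, 0, 0, 0, 0], [0, 0, 0, 0, 0, 0, 0], [0, 0, 0, 0, 0, 0, 0], [0, 0, 0, 0.3, 0, 0, 0], [0, 0, 0, 0.7, 0, 0, 0]],
])

```text
t: 9.55
ee_pos: [598.7, -113.3, 273.0]
orientation: [-2.218, -2.217, 0.005]
ft_force: [0.6, 0.3, -0.4]
width: 39.6
grasp_force: 0.0
```

servo_tool([
  [[0, 0, 0, 0.4, 0, 0, -1], [0, 0, 0, 0, 0, 0, -1], [1, 0, 0, 0, 0, 0, -1], [1, 0, 0, 0, 0, 0, -1], [1, 0, 0, 0, 0, 0, -1]],
])

```text
t: 9.97
ee_pos: [600.6, -113.7, 292.6]
orientation: [2.653, 1.681, 0.002]
ft_force: [1.1, 0.7, 0.9]
width: 27.1
grasp_force: 0.0
```

servo_tool([
  [[1, 0, 0, 0, 0, 0, -1], [1, 0, 0, 0, 0, 0, -1], [1, 0, 0, 0, 0, 0, -1], [1, 0, 0, 0, 0, 0, -1], [1, 0, 0, 0, 0, 0, -1]],
])

```text
t: 10.38
ee_pos: [600.6, -113.7, 292.4]
orientation: [2.954, 1.067, 0.002]
ft_force: [-0.4, -0.4, -0.4]
width: 0.4
grasp_force: 0.0
```

servo_tool([
  [[1, 0, 0, 0, 0, 0, -1], [1, 0, 0, 0, 0, 0, -1], [1, 0, 0, 0, 0, 0, -1], [1, 0, 0, 0, 0, 0, -1], [1, 0, 0, 0, 0, 0, -1]],
])

```text
t: 10.8
ee_pos: [600.6, -113.7, 292.4]
orientation: [3.115, 0.403, 0.002]
ft_force: [-0.9, 0.9, 0.5]
width: 0.7
grasp_force: 0.0
```

servo_tool([
  [[1, 0, 0, 0, 0, 0, -1], [1, 0, 0, 0, 0, 0, -1], [1, 0, 0, 0, 0, 0, -1], [1, 0, 0, 0, 0, 0, 0], [1, 0, 0, 0, 0, 0, 0]],
])

```text
t: 11.22
ee_pos: [600.6, -113.7, 292.1]
orientation: [3.141, 0.003, 0.002]
ft_force: [0.7, 0.5, -0.5]
width: 0.4
grasp_force: 0.0
```

```bash
python3 - <<'E'
from h import *
b=vision.get_image("side")[:,:,::-1][135:265,210:320]
cv2.imwrite("pics/d3.png",cv2.resize(b,None,fx=4.5,fy=4.5,interpolation=cv2.INTER_CUBIC))
E
```

```text
(no output)
```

View pics/d3.png

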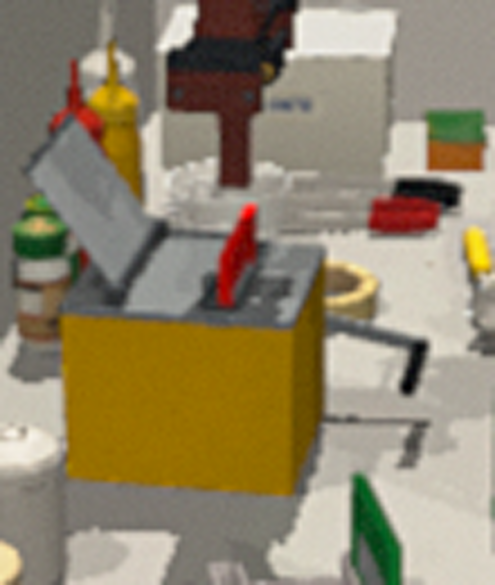

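servo_tool([
  [[1, 0, 0, -0.4, 0, 0, 0], [1, 0, 0, -0.3, 0, 0, 0], [1, 0, 0, -0.1, 0, 0, 0], [1, 0, 0, -0.1, 0, 0, 0], [1, 0, 0, 0, 0, 0, 0]],
])

```text
t: 11.68
ee_pos: [600.3, -113.6, 254.6]
orientation: [-3.141, -0.0, 0.001]
ft_force: [-0.3, 0.1, -0.1]
width: 0.4
grasp_force: 0.0
```

servo_tool([
  [[1, 0, 0, -0.1, 0, 0, 0], [1, 0, 0, -0.1, 0, 0, 0], [1, 0, 0, -0.1, 0, 0, 0]],
])

```text
t: 11.93
ee_pos: [600.9, -113.8, 243.6]
orientation: [3.141, -0.0, 0.003]
ft_force: [-0.4, -0.1, 4.4]
width: 0.6
grasp_force: 2.3
```

servo_tool([
  [[1, 0, 0, -0.1, 0, 0, 0], [1, 0, 0, -0.1, 0, 0, 0], [1, 0, 0, -0.1, 0, 0, 0], [1, 0, 0, 0, 0, 0, 0]],
])

```text
t: 12.27
ee_pos: [599.7, -113.6, 229.8]
orientation: [-3.141, 0.001, 0.003]
ft_force: [-0.9, 0.4, -0.2]
width: 0.4
grasp_force: 0.0
```

servo_tool([
  [[1, 0, 0, 0.5, 0, 0, 0], [1, 0, 0, 0.9, 0, 0, 0], [1, 0, 0, 0.5, 0, 0, 0]],
])

```text
t: 12.52
ee_pos: [600.9, -113.8, 309.3]
orientation: [3.141, -0.001, 0.002]
ft_force: [0.5, -0.7, 0.8]
width: 0.5
grasp_force: 0.0
```

```bash
python3 - <<'E'
from h import *
np.set_printoptions(precision=1,suppress=True)
f=lambda q:np.r_[proj("top",q)[0]-[281,251],proj("side",q)[0]-[320.7,220]]
r=least_squares(f,[400,-30,100]);print(r.x,r.fun)
for z in(0,60,r.x[2]):
  g=lambda q:proj("top",[q[0],q[1],z])[0]-[307,293]
  print(z,least_squares(g,[350,-60]).x)
a=vision.get_image("top")[:,:,::-1][135:265,250:360];b=vision.get_image("side")[:,:,::-1][135:265,210:320]
cv2.imwrite("pics/d4.png",cv2.resize(np.hstack([a,b]),None,fx=3.6,fy=3.6,interpolation=cv2.INTER_CUBIC))
E
```

```text
[397.4 -25.6 107.8] [ 0.  -0.6  0.7  0.1]
0 [ 278.8 -108.3]
60 [ 276.8 -105.7]
107.76210994546905 [ 275.3 -103.7]
```

View pics/d4.png

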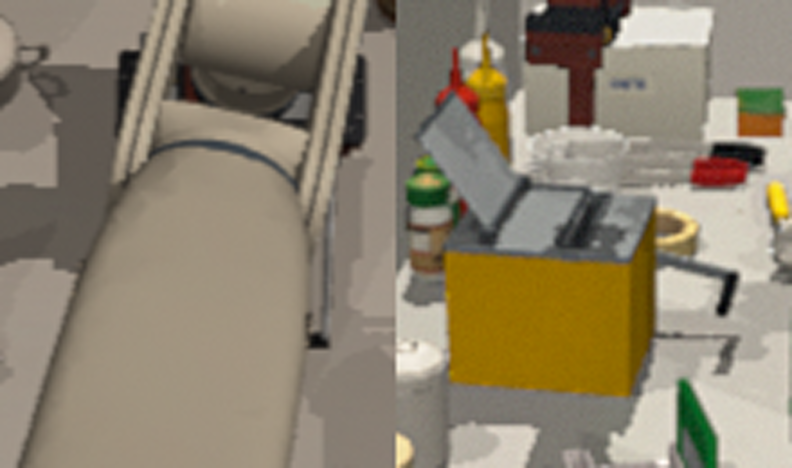

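servo_tool([
  [[0, -0.25, -0.08, 0, 0, 0, 1], [0, -0.25, -0.08, 0, 0, 0, 1], [0, -0.25, -0.08, 0, 0, 0, 1], [0, -0.25, -0.08, 0, 0, 0, 1], [0, -0.25, -0.08, 0, 0, 0, 1]],
])

```text
t: 13.03
ee_pos: [549.3, -129.6, 305.8]
orientation: [-3.065, -0.686, 0.003]
ft_force: [0.1, -0.3, -0.2]
width: 30.4
grasp_force: 0.0
```

servo_tool([
  [[0, -0.25, -0.08, 0, 0, 0, 1], [0, -0.25, -0.08, 0, 0, 0, 1], [0, -0.25, -0.08, 0, 0, 0, 1], [0, -0.25, -0.08, 0, 0, 0, 1], [0, -0.25, -0.08, 0, 0, 0, 1]],
])

```text
t: 13.45
ee_pos: [499.3, -145.7, 305.9]
orientation: [-2.844, -1.333, 0.002]
ft_force: [-0.2, 0.1, 0.2]
width: 43.8
grasp_force: 0.0
```

servo_tool([
  [[0, -0.25, -0.08, 0, 0, 0, 1], [0, -0.25, -0.08, 0, 0, 0, 1], [0, -0.25, -0.08, 0, 0, 0, 1], [0, -0.25, -0.08, 0, 0, 0, 1], [0, -0.25, -0.08, 0, 0, 0, 1]],
])

```text
t: 13.87
ee_pos: [449.3, -161.6, 306.0]
orientation: [-2.488, -1.916, 0.001]
ft_force: [0.2, -1.3, -0.0]
width: 43.9
grasp_force: 0.0
```

servo_tool([
  [[0, -0.25, -0.08, 0, 0, 0, 1], [0, -0.25, -0.08, 0, 0, 0, 1], [0, -0.2, -0.08, 0, 0, 0, 1]],
])

```text
t: 14.12
ee_pos: [421.1, -171.1, 306.0]
orientation: [-2.216, -2.224, 0.001]
ft_force: [0.3, 0.6, 0.6]
width: 44.0
grasp_force: 0.0
```

servo_tool([
  [[0, 0, 0, -0.35, 0, -0.9, 0], [0, 0, 0, -0.35, 0, -0.9, 0], [0, 0, 0, -0.35, 0, -0.9, 0], [0, 0, 0, -0.35, 0, -0.9, 0], [0, 0, 0, -0.35, 0, -0.9, 0]],
])

```text
t: 14.53
ee_pos: [421.5, -171.2, 236.8]
orientation: [2.008, 2.006, 0.396]
ft_force: [0.4, 2.1, 0.7]
width: 43.9
grasp_force: 0.0
```

servo_tool([
  [[0, 0, 0, 0, 0, 0, 0], [0, 0, 0, 0, 0, 0, 0]],
])

```text
t: 14.7
ee_pos: [421.2, -170.7, 236.7]
orientation: [2.015, 2.011, 0.394]
ft_force: [-1.0, -0.2, -0.3]
width: 43.9
grasp_force: 0.0
```

```bash
python3 - <<'E'
from h import *
o=readout.get_obs();print(o['qpos'].round(2),o['ee_pos'],cv2.Rodrigues(o['orientation'])[0].round(3))
E
```

```text
[-0.5   0.2   2.21  0.46  0.43 -0.89] [ 421.18294689 -170.74363383  236.70186989] [[ 0.001  0.927  0.374]
 [ 1.    -0.002  0.003]
 [ 0.003  0.374 -0.927]]
```

servo_tool([
  [[0, 0.03, 0, -0.6, 0, 0, 0], [0, 0.05, 0, -0.6, 0, 0, 0], [0, 0, 0, -0.46, 0, 0, 0], [0, 0, 0, 0, 0, 0, 0]],
])

```text
t: 15.03
ee_pos: [425.7, -170.4, 169.5]
orientation: [2.012, 2.013, 0.396]
ft_force: [0.1, 0.9, -0.4]
width: 43.9
grasp_force: 0.0
```

servo_tool([
  [[0, 0.15, 0, -0.36, 0, 0, 0], [0, 0.15, 0, -0.36, 0, 0, 0], [0, 0.15, 0, -0.36, 0, 0, 0], [0, 0.13, 0, -0.32, 0, 0, 0], [0, 0, 0, 0, 0, 0, 0]],
])

```text
t: 15.45
ee_pos: [450.9, -170.9, 115.3]
orientation: [2.008, 2.01, 0.4]
ft_force: [-0.1, 0.2, 0.4]
width: 44.2
grasp_force: 0.0
```

servo_tool([
  [[0, 0, 0, 0, 0, 0, 0]],
])

```text
t: 15.53
ee_pos: [450.1, -170.9, 116.3]
orientation: [2.008, 2.01, 0.399]
ft_force: [-1.2, -0.9, 0.7]
width: 43.6
grasp_force: 0.0
```

```bash
python3 - <<'E'
from h import *
o=readout.get_obs();print(o['qpos'].round(2),o['ee_pos'])
b=vision.get_image("side")[:,:,::-1][150:260,240:360]
cv2.imwrite("pics/d5.png",cv2.resize(b,None,fx=5,fy=5,interpolation=cv2.INTER_CUBIC))
E
```

```text
[-0.47  0.51  2.21  1.21  0.19 -1.64] [ 450.11295405 -170.85986557  116.28650866]
```

View pics/d5.png

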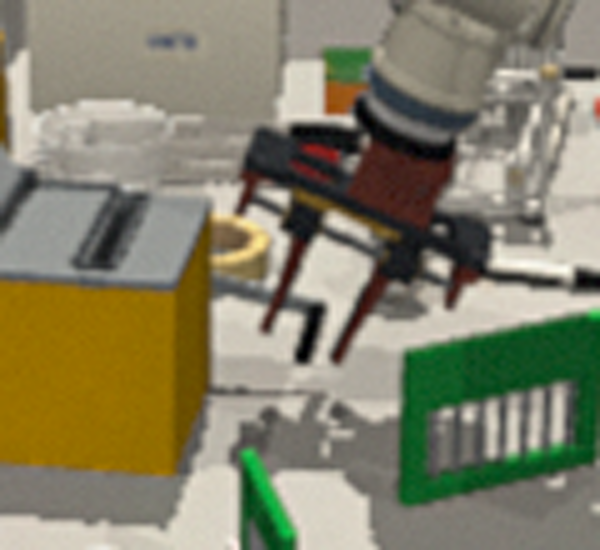

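servo_tool([
  [[0, -0.06, 0, 0, 0, 0, 0], [1, 0, 0, 0, 0, 0, 0], [1, 0, 0, 0, 0, 0, 0], [1, 0, 0, 0, 0, 0, 0], [1, 0, 0, 0, 0, 0, 0]],
])

```text
t: 16.0
ee_pos: [446.6, -171.1, 115.9]
orientation: [2.009, 2.009, 0.397]
ft_force: [0.3, -0.3, -0.1]
width: 20.4
grasp_force: 0.0
```

servo_tool([
  [[1, 0, 0, 0, 0, 0, 0], [1, 0, 0, 0, 0, 0, 0], [1, 0, 0, 0, 0, 0, 0]],
])

```text
t: 16.25
ee_pos: [447.2, -171.2, 116.0]
orientation: [2.008, 2.008, 0.398]
ft_force: [2.8, 0.1, 4.8]
width: 13.1
grasp_force: 30.0
```

servo_tool([
  [[1, -0.01, 0, 0.04, 0, 0, 0], [1, -0.01, 0, 0.05, 0, 0, 0], [1, -0.01, 0, 0.05, 0, 0, 0], [1, -0.01, 0, 0.05, 0, 0, 0], [1, -0.01, 0, 0.05, 0, 0, 0]],
])

```text
t: 16.67
ee_pos: [445.5, -171.3, 125.3]
orientation: [2.008, 2.008, 0.397]
ft_force: [7.7, 1.7, -4.6]
width: 12.9
grasp_force: 30.0
```

servo_tool([
  [[1, -0.01, 0, 0.05, 0, 0, 0], [1, -0.01, 0, 0.05, 0, 0, 0], [1, -0.01, 0, 0.05, 0, 0, 0], [1, 0, 0, 0.05, 0, 0, 0], [1, 0, 0, 0.05, 0, 0, 0]],
])

```text
t: 17.08
ee_pos: [444.3, -171.2, 135.3]
orientation: [2.008, 2.008, 0.397]
ft_force: [8.5, 1.2, -4.7]
width: 13.2
grasp_force: 30.0
```

servo_tool([
  [[1, 0, 0, 0.05, 0, 0, 0], [1, 0, 0, 0.05, 0, 0, 0], [1, 0, 0, 0.05, 0, 0, 0], [1, 0, 0, 0.05, 0, 0, 0], [1, 0, 0, 0.05, 0, 0, 0]],
])

```text
t: 17.5
ee_pos: [443.8, -171.2, 145.0]
orientation: [2.009, 2.009, 0.396]
ft_force: [5.8, 1.3, -4.3]
width: 12.9
grasp_force: 30.0
```

servo_tool([
  [[1, 0, 0, 0.05, 0, 0, 0], [1, 0, 0, 0.05, 0, 0, 0], [1, 0, 0, 0.05, 0, 0, 0], [1, 0.01, 0, 0.05, 0, 0, 0], [1, 0.01, 0, 0.05, 0, 0, 0]],
])

```text
t: 17.92
ee_pos: [443.8, -171.1, 154.7]
orientation: [2.01, 2.009, 0.395]
ft_force: [1.1, -2.1, -4.4]
width: 13.2
grasp_force: 30.0
```

servo_tool([
  [[1, 0.01, 0, 0.05, 0, 0, 0], [1, 0.01, 0, 0.05, 0, 0, 0], [1, 0.01, 0, 0.05, 0, 0, 0], [1, 0.01, 0, 0.05, 0, 0, 0], [1, 0.01, 0, 0.05, 0, 0, 0]],
])

```text
t: 18.33
ee_pos: [444.5, -170.9, 164.5]
orientation: [2.011, 2.01, 0.394]
ft_force: [-7.4, -6.1, -3.9]
width: 13.0
grasp_force: 30.0
```

servo_tool([
  [[1, 0.02, 0, 0.04, 0, 0, 0], [1, 0.02, 0, 0.04, 0, 0, 0], [1, 0.02, 0, 0.04, 0, 0, 0], [1, 0.02, 0, 0.04, 0, 0, 0], [1, 0.01, 0, 0.04, 0, 0, 0]],
])

```text
t: 18.75
ee_pos: [445.5, -170.7, 171.3]
orientation: [2.014, 2.013, 0.391]
ft_force: [-20.2, -13.7, -1.3]
width: 13.6
grasp_force: 29.9
```

servo_tool([
  [[1, 0.01, 0, 0.03, 0, 0, 0], [1, 0, 0, 0.03, 0, 0, 0], [1, 0, 0, 0.03, 0, 0, 0], [1, 0, 0, 0.03, 0, 0, 0]],
])

```text
t: 19.08
ee_pos: [446.1, -170.8, 176.2]
orientation: [2.014, 2.012, 0.392]
ft_force: [-17.5, -11.4, -1.2]
width: 13.6
grasp_force: 29.9
```

servo_tool([
  [[1, -0.04, 0, 0.02, 0, 0, 0], [1, -0.02, 0, 0.03, 0, 0, 0], [1, 0, 0, 0.03, 0, 0, 0], [1, 0, 0, 0, 0, 0, 0]],
])

```text
t: 19.42
ee_pos: [446.4, -171.0, 180.8]
orientation: [2.01, 2.01, 0.395]
ft_force: [-8.7, -5.4, 1.9]
width: 13.3
grasp_force: 30.0
```

```bash
python3 - <<'E'
from h import *
a=vision.get_image("side")[:,:,::-1][150:260,220:330]
b=vision.get_image("top")[:,:,::-1][135:245,270:360]
cv2.imwrite("pics/d6.png",cv2.resize(np.hstack([a,b]),None,fx=4,fy=4,interpolation=cv2.INTER_CUBIC))
E
```

```text
(no output)
```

View pics/d6.png

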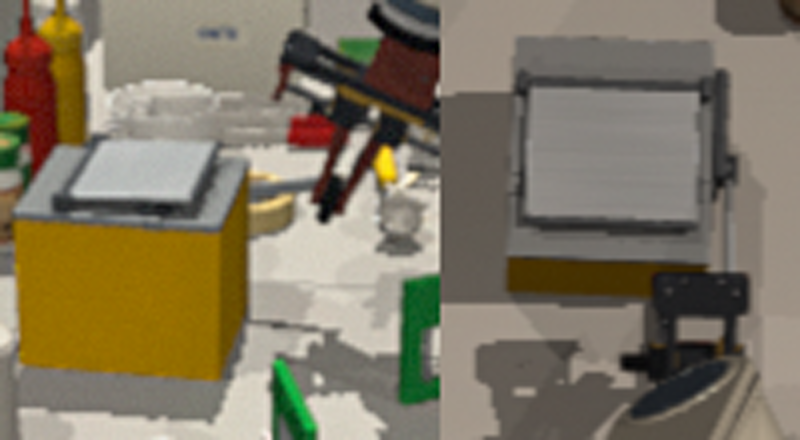

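servo_tool([
  [[1, -0.03, 0, 0.03, 0, 0, 0], [1, 0, 0, 0.03, 0, 0, 0], [1, 0, 0, 0.03, 0, 0, 0], [1, 0, 0, 0, 0, 0, 0]],
])

```text
t: 19.85
ee_pos: [446.1, -170.8, 183.3]
orientation: [2.011, 2.011, 0.395]
ft_force: [9.1, -3.7, -25.1]
width: 13.4
grasp_force: 30.0
```

```bash
cat > cmp.py <<'E'
from h import *
for n,(r0,r1,c0,c1) in {"side":(183,206,222,284),"top":(143,202,285,338)}.items():
    im=vision.get_image(n)[:,:,::-1].astype(np.float32); a=im[r0:r1,c0:c1]; b=cv2.imread(f"pics/{n}0.png").astype(np.float32)[r0:r1,c0:c1]
    d=np.abs(a-b).mean(2); print(n,d.mean(),np.percentile(d,[50,90,99]),(d>25).sum(),
      cv2.phaseCorrelate(a.mean(2),b.mean(2)))
    g=lambda q:0
E
python3 cmp.py
```

```text
side 4.8920054 [ 3.66666675 10.33333302 14.        ] 0 ((0.02955510603726097, 0.03133523735618837), 0.9846600604554018)
top 3.908965 [3.         8.33333302 9.33333302] 0 ((0.018406481954780674, 0.010735364415712212), 0.9936546882729471)
```

servo_tool([
  [[1, 0, 0, -0.04, 0, 0, 0], [1, 0, 0, 0, 0, 0, 0], [0.3, 0, 0, 0, 0, 0, 0], [0, 0, 0, 0, 0, 0, 0], [0, 0, 0, 0, 0, 0, 0]],
])

```text
t: 20.37
ee_pos: [447.0, -171.2, 183.7]
orientation: [2.008, 2.008, 0.397]
ft_force: [-0.3, 0.4, 0.6]
width: 30.0
grasp_force: 0.0
```

servo_tool([
  [[0, 0, 0, 0, 0, 0, 0], [0, 0, 0, 0, 0, 0, 0], [0, -0.1, 0, 0.25, 0, 0, 0], [0, -0.2, 0, 0.5, 0, 0, 0], [0, -0.25, 0, 0.6, 0, 0, 0]],
])

```text
t: 20.78
ee_pos: [424.0, -170.8, 236.7]
orientation: [2.011, 2.011, 0.395]
ft_force: [0.9, 0.1, -0.1]
width: 44.0
grasp_force: 0.0
```

servo_tool([
  [[0, -0.2, 0, 0.6, 0, 0, 0], [0, 0, 0, 0.6, 0, 0, 0], [0, 0, 0, 0.5, 0, 0, 0], [0, 0, 0, 0, 0, 0, 0], [0, 0, 0, 0, 0, 0, 0]],
])

```text
t: 21.2
ee_pos: [416.9, -171.3, 306.2]
orientation: [2.006, 2.007, 0.397]
ft_force: [-0.1, 0.9, -0.6]
width: 43.3
grasp_force: 0.0
```

```bash
python3 cmp.py; python3 - <<'E'
from h import *
# bar, rack and bystanders against the first pictures
for n,R in {"side":{"bar":(190,206,284,306),"green":(238,290,285,312),"lookalike":(210,255,318,350),"jar":(225,290,185,225)},"top":{"bar":(220,232,310,346),"rack":(190,250,195,252),"jar_shaker":(135,170,188,268),"tape":(180,218,378,416)}}.items():
    im=vision.get_image(n)[:,:,::-1].astype(float);b=cv2.imread(f"pics/{n}0.png").astype(float)
    for k,(r0,r1,c0,c1) in R.items():
        d=np.abs(im-b)[r0:r1,c0:c1].mean(2);print(n,k,d.mean().round(1),(d>40).sum())
E
```

```text
side 5.0733986 [ 4.33333349 10.         14.66666698] 0 ((0.06760614823373601, 0.03957709123876718), 0.9790762982641658)
top 5.643535 [ 5.         10.33333302 11.24666643] 0 ((-0.01457588998971815, 0.03475145920202394), 0.9980811545878281)
side bar 3.6 0
side green 13.5 181
side lookalike 12.3 119
side jar 5.2 0
top bar 37.8 162
top rack 13.2 314
top jar_shaker 6.2 0
top tape 2.8 0
```

```bash
python3 -c "
from workcell import close_job
print(close_job())"
```

```text
the job is handed in; nothing more can be done
None
```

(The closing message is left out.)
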